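# Lock the fume filter's hatch with the slot key

### The arm

A 7-joint arm with a two-finger parallel gripper is mounted at the origin on the work surface. World frame = base frame: x ahead of the robot, y to its left, z up, the work surface at z = 0. Lengths are in m, angles in rad, forces in N, time in s.
With the tool pointing down it reaches from about 0.425 to 0.875 m from the base axis. Payload 4.7 kg.
Tool frame: the origin (TCP) lies at the very end of the fingers, on their centre line; the grasp point (between the pads) lies 19 mm behind it; z points along the fingers, y is the line along which they close (so a half turn about z gives the same grasp; the last joint's range is limited). The gripper opens to 85 mm and grips with 20 to 120 N. Pads are 22 mm wide; open, the fingers measure 114 mm over their backs; the gripper's body (76 mm by 85 mm) begins 54 mm behind the grasp point. The pads swing forward as they close: fully open they stand 13 mm farther back than shut.
Start: joints at [-1.098, 0.321, -0.07, 1.45, 0.023, 1.371, -0.057], TCP at [0.288, 0.583, 0.231] pointing down, gripper open.
Joint ranges: [-2.86, 2.86], [-0.3, 2.09], [-1.38, 1.24], [0.06, 2.45], [-1.56, 4.7], [0.09, 2.05], [-2.69, 2.69]. Speed limits (rad/s): [2.57, 2.57, 3.14, 3.14, 3.14, 3.14, 3.14].

### API

Orientations are given as a unit quaternion [x, y, z, w].
In Python, from bench import bot gives the robot as it stands. The module is installed in compiled form; this text tells all that it offers.
- The arm moves only by the tool play_rows, never from a script. Its argument "deltas" is a list of rows, each an object with "claw": the opening, from 0 (shut) to 1 (fully open); "travel": the shift along the tool's x, y, z in mm, a list of three; "roll": the turn about the tool's z in degrees. A call has 1 to 8 rows; each row is the pose to reach, as a shift and turn from the pose commanded when the call began, along the tool's axes at that moment; what a row does not reach only later rows make up. A row lasts 1/12 s, in which the tool goes at most 41.7 mm and 7.16 degrees, less where a joint would pass 70% of its speed; a pose out of reach is approached as far as the arm can. A call with a gripper value outside its range is refused whole. The fingers move at their own pace and stop on an object; "squeeze" is the grip in N (left out, the last holds). Time passes only in rows, so rows that repeat a pose let the fingers close. It gives the time, the measured TCP pose, the force, the opening and the grip force at its end, in the units of the state.
- bot.observe(): the state, without advancing time (a new reading comes with each control period).
- bot.capture(name): name is "side" or "top"; returns the picture (384x512x3 uint8, blue, green, red); there is no depth.
- bot.calibration(name): a dict with "mtx" (3x3 intrinsics, pixels), "camera_from_world" (4x4, takes a point from world to camera coordinates). Camera axes: x right, y up, looking along -z (the intrinsics and any distortion apply to the point x, -y, -z); pixel columns grow to the right and rows downward; lengths in m; the calibration is good to about 2 mm. A picture is of the moment at which its call begins. calibration takes no time and is no camera call.
- bot.hand_in(): hands the job in; it is judged then, once.
The state is a dict: "clock": time; "qpos": joint angles; "qd": joint speeds; "tau": joint torques, N m; "eef_pos": TCP position; "ee_rot": TCP orientation; "ft_force": force on the tool from outside, world axes, zero at the start; "ft_torque": the same for the moment, N m; "finger_gap": finger opening in m; "grip_force": force on a finger pad.
Only numpy, scipy, OpenCV 4.12 (cv2) and the standard library are available. Lean on these libraries where they do the work, as an engineer would, in place of code of your own. Each camera call takes 0.05 s, during which the arm holds its last target. There are 200 camera calls.

### The job

The filter in the little fume extractor has just been changed and its hatch is still unlocked. Take the orange key from its wooden stand, seat its blade in the slotted catch on the hatch and turn the catch clockwise up to its stop, pressing and twisting only gently; then put the key back in its stand, upright and all the way down, and let go. Turn the catch with the key alone, never let the hand lean on the extractor, and leave the disc, lighter, jar and tweezers where they are.

Things in the scene. Friction and masses are not known exactly. Their poses are not given: they have to be found in the camera images.
- extractor: White box, a bench fume extractor fixed to the bench, 200 (x) x 160 (y) x 100 mm, origin at the centre of its underside; black grille and dial face its -x. On top a grey hatch, its upper face at 106 mm. On the hatch sits the catch: a round brass head 40 mm across, 10 mm tall, with a straight slot 4 mm wide, 29 mm long, 6 mm deep (dark bottom). The key may load it by 40 N at most, all its contacts added up.
- catch_seat (a point): Fixed to the extractor, axes as its own: nominal centre of the catch's upper face (116 mm up, 30 mm off its middle to -x). The catch floats along the extractor's y: its real centre lies up to 7 mm to either side, not shown here, to be felt or seen; only some 12 N sideways shifts it. The head is sprung: about 1.5 N starts it down, 1.5 N more per mm, solid at 3 mm.
- catch (a joint): Angle of the catch, rad: 0 = slot along the extractor's x (towards the red dot), growing clockwise seen from above; pi/2 = slot along its y (between the two green dots): locked, at a firm stop. The slot's direction is the extractor's yaw minus this value. Starts between 0 and 0.3. Turns at about 0.05 N m, stays where it is left; 0.2 N m at the stop is a good limit.
- key: Loose key, about 60 g, upright in its stand. Origin at the centre of the blade's lower edge, z up. Steel blade 18 mm (its x) x 2.5 mm (its y), standing 12 mm out below the orange handle, 30 (x) x 14 (y) mm, which reaches from 12 to 54 mm above the origin; black stripe on top parallel to the blade. Can be gripped across either width; either way round fits slot and stand.
- key_tip (a point): The centre of the key blade's lower edge (the key's origin).
- stand: Brown wooden block, fixed to the bench, 70 (x) x 60 (y) x 30 mm, origin at the centre of its underside. In its top a slot 24 mm (along its x) x 8 mm (along its y), 18 mm deep, with a 2 mm chamfer; the key hangs in it with the blade inside and the handle's foot resting on the block's top.
- stand_mouth (a point): Centre of the stand's slot at the height of the block's top (30 mm over its underside), axes as the stand's. The key's origin is 12 mm below it when the key is home.
- disc: Bystander: white ceramic soldering disc, 100 mm across, 12 mm thick, origin at the centre of its underside.
- lighter: Bystander: green lighter lying flat, 74 x 22 x 12 mm.
- fluxjar: Bystander: small jar with blue cap, 48 mm across, 55 mm tall.
- tweezers: Bystander: steel tweezers lying flat, 150 mm long.
Not all that is in view belongs to the job. There is more than one size of the key; the one meant has the size given above.

How it is judged:
On the way, in this order (a step that is already met when the one before it is completed fails the run):
1. the key's blade is seated in the slot of the catch (z of key_tip in the frame of catch_seat below -0.0045 m and horizontal distance between key_tip and catch_seat below 0.0125 m and angle between key's own z axis and vertical below 0.15 rad), for 0.1 s.
2. the catch is turned to its stop (within 5 degrees) with the key in the slot (all of step 1 and value of joint catch above 1.484 rad), for 0.1 s.
At the end, for the whole second after the job is handed in: The catch stands within 5 degrees of its locked stop (joint above 1.484 rad); the key stands at rest in its stand, released: its blade at least 9 mm down in the stand's slot, within 7 mm of the slot's centre, tilted less than 0.12 rad (value of joint catch above 1.484 rad and z of key_tip in the frame of stand_mouth below -0.009 m and horizontal distance between key_tip and stand_mouth below 0.007 m and angle between key's own z axis and vertical below 0.12 rad and linear speed of key below 0.01 m/s and contact force between the fingers and key below 0.1 N); the robot touches nothing.
It fails at once if the key loads the extractor or its catch with more than 40 N (contact force between key and extractor above 40 N).
It fails at once if the hand or arm leans on the extractor or its catch (more than 3 N) (contact force between any of the fingers, the arm and extractor above 3 N).
It fails at once if the disc, lighter, jar or tweezers is pushed more than 20 mm (distance of any of disc, lighter, fluxjar, tweezers from where it was at the start of the episode above 0.02 m).
It also fails if it takes over 72 s, if anything falls off the work surface, if the arm or the gripper's body presses on something with over 40 N, if the wrist force passes 120 N, or if a joint passes its speed limit or range.

## Working session

There is one attempt and no reset: what is moved stays moved. The work goes in short steps, Python scripts to look and compute and a tool call to move; the robot and the scene stay as the last step left them, time stands still between calls to the robot, and variables do not carry over. Pictures are saved under pics/ and viewed, at most 10 in all, crops included, and the job is handed in when it is done.

Besides the shell and the picture viewer there is one more tool, called after "Request:" as a command line: name --argument value ..., lists and objects as JSON in quotes. play_rows: Moves the arm, as the interface text tells. Its arguments: {"type":"object","properties":{"deltas":{"type":"array","items":{"type":"object","properties":{"claw":{"type":"number"},"travel":{"type":"array","items":{"type":"number"}},"roll":{"type":"number"}}}},"squeeze":{"type":"number"}},"required":["deltas"]}

```bash
mkdir -p pics
python3 - <<'E'
from bench import bot
import cv2,numpy as np
print(bot.observe())
for n in("side","top"):
    im=np.asarray(bot.capture(n));cv2.imwrite(f"pics/{n}0.png",im)
    c=bot.calibration(n);print(n,c)
a=cv2.imread("pics/side0.png");b=cv2.imread("pics/top0.png")
cv2.imwrite("pics/top0b.png",cv2.resize(b,(800,600),interpolation=cv2.INTER_CUBIC))
E
```

```text
{'clock': 0.0, 'qpos': array([-1.0979234 ,  0.32179252, -0.07006859,  1.45169277,  0.02258986,
        1.37080158, -0.05689931]), 'qd': array([-7.58992425e-05, -1.55791674e-03,  8.33899142e-04,  8.74136842e-05,
       -4.18763889e-04, -4.61950006e-04,  2.64939715e-04]), 'tau': array([ 2.19984345e-04, -4.93572807e+01, -3.82260829e-01, -3.14344633e+01,
        1.28895100e-02,  1.11293286e-02, -1.26327629e-05]), 'eef_pos': array([0.28765927, 0.58227219, 0.23023425]), 'ee_rot': array([ 2.27373028e-01,  9.73807268e-01, -9.38518162e-04, -1.70196330e-04]), 'ft_force': array([ 0.5601333 ,  0.98684261, -0.12160999]), 'ft_torque': array([0.00663531, 0.02911595, 0.02278587]), 'grip_force': 0.0, 'finger_gap': 0.0854592974364189}
side {'mtx': array([[427.40317061,   0.        , 256.09580199],
       [  0.        , 427.40317061, 197.48836708],
       [  0.        ,   0.        ,   1.        ]]), 'camera_from_world': array([[-0.99807019, -0.06127866,  0.01004067,  0.59392869],
       [ 0.0389288 , -0.49149573,  0.87000948, -0.11815923],
       [-0.04837807,  0.8687214 ,  0.49293274, -1.091558  ],
       [ 0.        ,  0.        ,  0.        ,  1.        ]])}
top {'mtx': array([[496.12395739,   0.        , 256.22383084],
       [  0.        , 496.12395739, 196.33240439],
       [  0.        ,   0.        ,   1.        ]]), 'camera_from_world': array([[-0.00589803, -0.99993062, -0.01019644,  0.00355399],
       [ 0.99182553, -0.00714935,  0.12740096, -0.59294107],
       [-0.12746501, -0.00936167,  0.99179889, -1.52954217],
       [ 0.        ,  0.        ,  0.        ,  1.        ]])}
```

View pics/top0b.png

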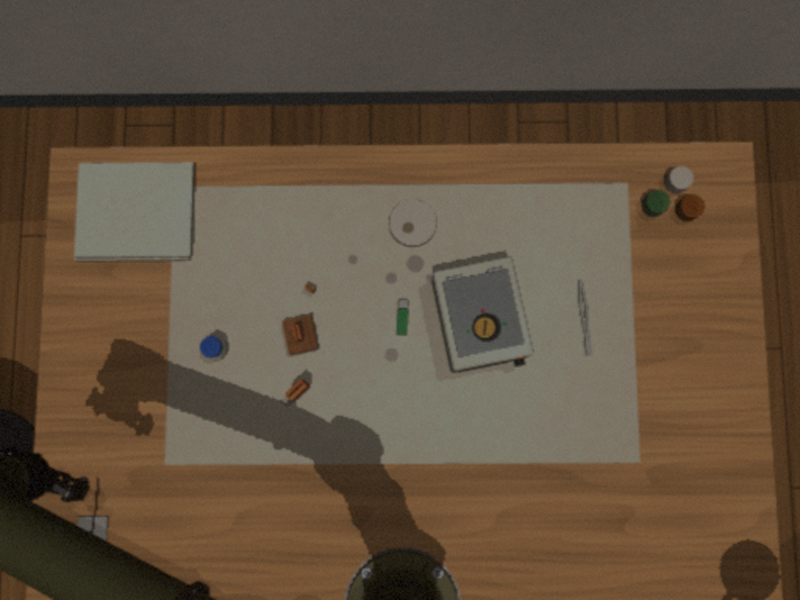

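View pics/side0.png

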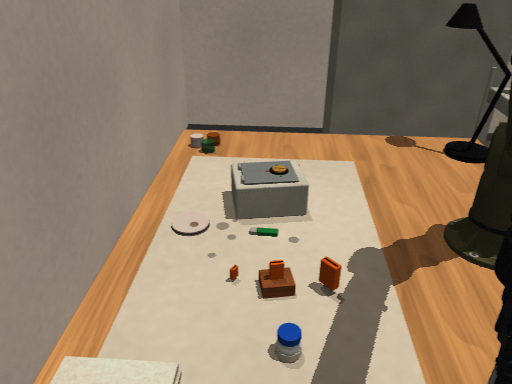

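The top view shows the stand with its key at about (192,213) in original pixels and the catch at about (311,210). Orange decoys lie at (198,184) and (190,250). The side view shows the key standing in the stand at (277,270). Next I'll crop closer and measure.

```bash
cat > h.py <<'E'
import cv2,numpy as np
from bench import bot
def ray(n,uv):
    c=bot.calibration(n);K=c["mtx"];T=c["camera_from_world"];R=T[:3,:3];o=-R.T@T[:3,3]
    p=np.linalg.solve(K,[uv[0],uv[1],1.]);return o,R.T@(p*[1,-1,-1])
def onz(n,uv,z):
    o,d=ray(n,uv);return (o+d*(z-o[2])/d[2])
def proj(n,P):
    c=bot.calibration(n);q=c["camera_from_world"]@np.append(P,1);q=c["mtx"]@(q[:3]*[1,-1,-1]);return q[:2]/q[2]
def cap(n):return np.asarray(bot.capture(n))
def blobs(im,lo,hi,amin=6):
    m=cv2.inRange(cv2.cvtColor(im,cv2.COLOR_BGR2HSV),lo,hi)
    cs,_=cv2.findContours(m,cv2.RETR_EXTERNAL,cv2.CHAIN_APPROX_NONE)
    return [(cv2.contourArea(c),cv2.minAreaRect(c)) for c in cs if len(c)>=amin]
E
python3 - <<'E'
from h import *
b=cv2.imread("pics/top0.png");a=cv2.imread("pics/side0.png")
r=lambda i,s:cv2.resize(i,s,interpolation=cv2.INTER_CUBIC)
A=r(b[160:245,270:345],(400,453));B=r(b[190:240,170:220],(400,400))
S1=r(a[150:220,225:315],(400,311))[:200] ;S2=r(a[255:300,250:300],(400,360))
o=np.zeros((600,800,3),np.uint8);o[:453,:400]=A;o[:400,400:]=B;o[400:,400:]=r(a[250:300,225:345],(400,200))
cv2.imwrite("pics/c1.png",o)
h=cv2.cvtColor(b,cv2.COLOR_BGR2HSV)
print(h[213,185:200].tolist());print(h[200,270:345:3].tolist())
E
```

```text
[[9, 143, 80], [13, 147, 83], [10, 152, 97], [12, 173, 109], [13, 162, 82], [13, 156, 90], [12, 180, 105], [11, 162, 71], [9, 137, 56], [11, 157, 65], [12, 146, 84], [13, 156, 80], [10, 154, 81], [11, 140, 82], [14, 164, 81]]
[[22, 40, 120], [19, 51, 111], [17, 49, 110], [19, 48, 102], [20, 30, 76], [30, 25, 122], [10, 9, 83], [38, 12, 84], [45, 12, 83], [42, 15, 84], [40, 9, 85], [40, 9, 83], [30, 12, 82], [0, 65, 63], [40, 13, 61], [30, 3, 75], [15, 6, 83], [36, 16, 81], [45, 12, 86], [23, 12, 84], [40, 18, 84], [30, 25, 124], [24, 35, 118], [28, 36, 122], [26, 43, 125]]
```

View pics/c1.png

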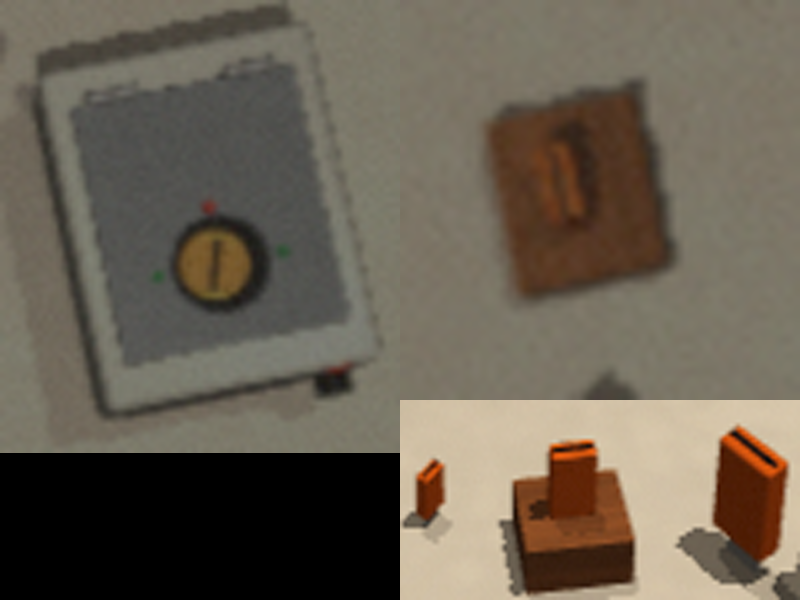

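The crops show the catch disc at about (310.3,209.5) px with its slot about 19° off the extractor's x. The box yaw is about +11°, and the middle key is in the stand with yaw about 10°. Now the numbers.

```bash
cat >> h.py <<'E'
def tri(u,v):
    (o1,d1),(o2,d2)=ray("top",u),ray("side",v)
    s=np.linalg.lstsq(np.c_[d1,-d2],o2-o1,rcond=None)[0];p,q=o1+d1*s[0],o2+d2*s[1];return (p+q)/2,np.linalg.norm(p-q)
E
python3 - <<'E'
from h import *
np.set_printoptions(precision=4,suppress=True)
b=cv2.imread("pics/top0.png");a=cv2.imread("pics/side0.png")
print("brass top",blobs(b[190:230,290:330],(12,120,90),(28,255,255)))
print("brass side",blobs(a[155:185,260:300],(12,120,90),(28,255,255)))
print("orange side",blobs(a[255:300,255:300],(5,200,150),(14,255,255)))
print("catch z.116",onz("top",(310.3,209.5),.116))
P=lambda x,y:(270+x/5.333-.4,160+y/5.333-.4)
g=[onz("top",P(*q),.106) for q in((157,277),(282,252),(209,207))];print("green",g,(g[0]+g[1])/2)
d=g[0]-g[1];print("yaw green",np.degrees(np.arctan2(-d[0],d[1])))
hc=[onz("top",P(*q),.106) for q in((73,107),(297,65),(350,315),(125,365))]
for i,j in((3,0),(2,1),(1,0),(2,3)):
    d=hc[j]-hc[i];print("ed",np.degrees(np.arctan2(d[1],d[0])),np.linalg.norm(d))
Q=lambda x,y:(170+(x-400)/8-.4,190+y/8-.4)
sc=[onz("top",Q(*q),.03) for q in((490,120),(636,92),(668,265),(520,295))];print("stand",np.mean(sc,0))
for i,j in((3,0),(2,1),(1,0),(2,3)):
    d=sc[j]-sc[i];print("ed",np.degrees(np.arctan2(d[1],d[0])),np.linalg.norm(d))
# key top in side crop scale 3.333/4
S=lambda x,y:(225+(x-400)/3.333-.4,250+(y-400)/4-.4)
print("keytop z.072 side",onz("side",S(573,447),.072),"top stripe",onz("top",Q(567,180),.072))
E
```

```text
brass top [(106.5, ((20.0, 19.5), (11.0, 12.0), 90.0))]
brass side [(55.5, ((18.5, 13.0), (6.0, 13.0), 90.0)), (102.5, ((19.5, 1.5), (3.0, 39.0), 90.0))]
orange side [(10.0, ((21.530487060546875, 8.27439022064209), (1.7669044733047485, 11.153586387634277), 83.6598129272461)), (0.0, ((17.5, 6.0), (3.0, 0.0), 180.0))]
catch z.116 [ 0.5421 -0.1624  0.116 ]
green [array([ 0.5372, -0.1294,  0.106 ]), array([ 0.5509, -0.2001,  0.106 ]), array([ 0.5767, -0.1595,  0.106 ])] [ 0.544  -0.1648  0.106 ]
yaw green 10.949016727885944
ed 10.527006133836453 0.14940600693283995
ed 10.467984098577624 0.145269733314363
ed 100.31198833819144 0.12986437897528647
ed 102.13837822381456 0.12976513317628313
stand [0.54   0.2037 0.03  ]
ed 10.420951687112643 0.0707066609857576
ed 10.892475441528031 0.07011643535441145
ed 100.54259426501612 0.05888728117825389
ed 101.1123709932686 0.05946850512898168
keytop z.072 side [0.54   0.2047 0.072 ] top stripe [0.541  0.2023 0.072 ]
```

Request:
play_rows --deltas '[{"claw":0.6,"travel":[-197,-114,0],"roll":-37},{"claw":0.6,"travel":[-197,-114,0],"roll":-37},{"claw":0.6,"travel":[-197,-114,0],"roll":-37},{"claw":0.6,"travel":[-394,-228,80],"roll":-37},{"claw":0.6,"travel":[-394,-228,80],"roll":-37},{"claw":0.6,"travel":[-394,-228,80],"roll":-37},{"claw":0.6,"travel":[-394,-228,80],"roll":-37},{"claw":0.6,"travel":[-394,-228,80],"roll":-37}]'

```text
clock: 0.77
eef_pos: [0.4665, 0.3136, 0.1829]
ee_rot: [-0.093, 0.996, -0.0, -0.0]
ft_force: [0.8, 0.2, -0.1]
finger_gap: 0.0513
grip_force: 0.0
```

Request:
play_rows --deltas '[{"claw":0.6,"travel":[0,0,0],"roll":0}]'

```text
clock: 0.85
eef_pos: [0.4708, 0.3047, 0.1812]
ee_rot: [-0.087, 0.996, -0.004, -0.0]
ft_force: [0.8, -1.1, 0.4]
finger_gap: 0.051
grip_force: 0.0
```

Request:
play_rows --deltas '[{"claw":0.5,"travel":[-25,-56,20],"roll":0},{"claw":0.5,"travel":[-49,-111,50],"roll":0},{"claw":0.5,"travel":[-49,-111,50],"roll":0},{"claw":0.5,"travel":[-49,-111,50],"roll":0},{"claw":0.5,"travel":[-49,-111,50],"roll":0},{"claw":0.5,"travel":[-49,-111,50],"roll":0},{"claw":0.5,"travel":[-49,-111,50],"roll":0}]'

```text
clock: 1.43
eef_pos: [0.534, 0.2178, 0.134]
ee_rot: [-0.095, 0.996, 0.001, 0.0]
ft_force: [-0.1, 0.8, -0.4]
finger_gap: 0.0425
grip_force: 0.0
```

```bash
cat >> h.py <<'E'
from scipy.spatial.transform import Rotation as Ro
def st():
    s=bot.observe();R=Ro.from_quat(s["ee_rot"]).as_matrix()
    print("t%.2f"%s["clock"],"p",np.round(s["eef_pos"]*1e3,1),"yhead %.2f"%np.degrees(np.arctan2(R[1,1],R[0,1])),"zax",np.round(R[:,2],4),"F",np.round(s["ft_force"],2),"T",np.round(s["ft_torque"],3),"gap %.1f grip %.1f q7 %.2f"%(s["finger_gap"]*1e3,s["grip_force"],s["qpos"][6]));return s,R
def go(P,head):
    s,R=st();print("travel mm",np.round(R.T@(np.array(P)-s["eef_pos"])*1e3,1),"roll",round(np.degrees(np.arctan2(R[1,1],R[0,1]))-head,1))
E
python3 - <<'E'
from h import *
go((.540,.2037,.037),100.6)
r=lambda i,s:cv2.resize(i,s,interpolation=cv2.INTER_CUBIC)
a=cap("side");b=cap("top")
cv2.imwrite("pics/c2.png",np.hstack([r(a[190:310,220:340],(400,400)),r(b[170:250,150:230],(400,400))]))
E
```

```text
t1.43 p [534.  217.8 134. ] yhead 100.85 zax [-0.      0.0013 -1.    ] F [-0.15  0.78 -0.37] T [-0.02  -0.012  0.043] gap 42.5 grip 0.0 q7 1.35
travel mm [ -3.2 -15.1  97. ] roll 0.3
```

View pics/c2.png

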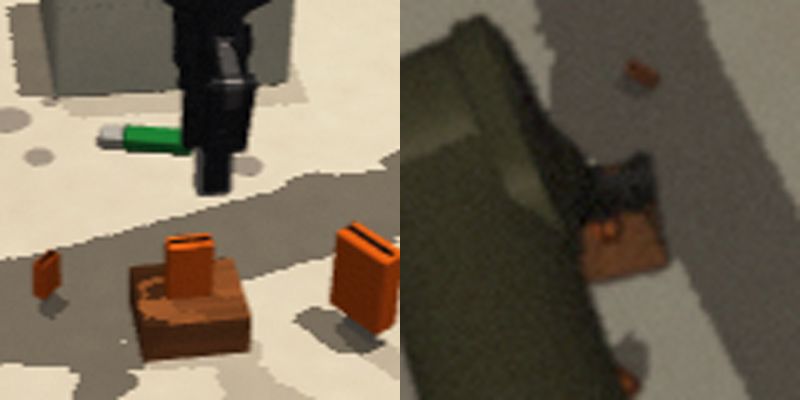

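The gripper stands over the key, with the fingertips at about (285,248) in the side view. Descending straddles it.

Request:
play_rows --deltas '[{"claw":0.5,"travel":[-3,-15,10],"roll":0},{"claw":0.5,"travel":[-3,-15,30],"roll":0},{"claw":0.5,"travel":[-3,-15,50],"roll":0},{"claw":0.5,"travel":[-3,-15,70],"roll":0},{"claw":0.5,"travel":[-3,-15,85],"roll":0},{"claw":0.5,"travel":[-3,-15,97],"roll":0},{"claw":0.5,"travel":[-3,-15,97],"roll":0},{"claw":0.5,"travel":[-3,-15,97],"roll":0}]'

```text
clock: 2.2
eef_pos: [0.5401, 0.2023, 0.0367]
ee_rot: [-0.094, 0.996, 0.0, -0.0]
ft_force: [0.6, -0.5, 0.4]
finger_gap: 0.0424
grip_force: 0.0
```

Run:
```python
from h import *
go((.540,.2037,.037),100.6)
```

```text
t2.20 p [540.1 202.3  36.7] yhead 100.79 zax [-4.e-04  1.e-04 -1.e+00] F [ 0.56 -0.49  0.4 ] T [-0.031 -0.048 -0.028] gap 42.4 grip 0.0 q7 1.40
travel mm [-0.2  1.4 -0.3] roll 0.2
```

Request:
play_rows --deltas '[{"claw":0.1,"travel":[0,1,0]},{"claw":0.1,"travel":[0,1,0]},{"claw":0.1,"travel":[0,1,0]},{"claw":0.1,"travel":[0,1,0]},{"claw":0.1,"travel":[0,1,0]},{"claw":0.1,"travel":[0,1,0]},{"claw":0.1,"travel":[0,1,0]},{"claw":0.1,"travel":[0,1,0]}]' --squeeze 40

```text
invalid input
```

Run:
```python
from h import *
go((.540,.2037,.18),100.6)
```

```text
t2.20 p [540.1 202.3  36.7] yhead 100.79 zax [-4.e-04  1.e-04 -1.e+00] F [ 0.56 -0.49  0.4 ] T [-0.031 -0.048 -0.028] gap 42.4 grip 0.0 q7 1.40
travel mm [-1.000e-01  1.500e+00 -1.433e+02] roll 0.2
```

Roll is required in every row.

Request:
play_rows --deltas '[{"claw":0.1,"travel":[0,1,0],"roll":0},{"claw":0.1,"travel":[0,1,0],"roll":0},{"claw":0.1,"travel":[0,1,0],"roll":0},{"claw":0.1,"travel":[0,1,0],"roll":0},{"claw":0.1,"travel":[0,1,0],"roll":0},{"claw":0.1,"travel":[0,1,0],"roll":0},{"claw":0.1,"travel":[0,1,0],"roll":0},{"claw":0.1,"travel":[0,1,0],"roll":0}]' --squeeze 40

```text
clock: 2.87
eef_pos: [0.5412, 0.2032, 0.0381]
ee_rot: [-0.093, 0.996, 0.001, 0.001]
ft_force: [-1.3, 0.7, 6.9]
finger_gap: 0.0134
grip_force: 39.9
```

Run:
```python
from h import *
go((.540,.2037,.18),100.6)
```

```text
t2.87 p [541.2 203.2  38.1] yhead 100.72 zax [ 0.0022  0.0015 -1.    ] F [-1.31  0.7   6.88] T [0.135 0.155 0.005] gap 13.4 grip 39.9 q7 1.40
travel mm [   0.8    0.9 -141.9] roll 0.1
```

Request:
play_rows --deltas '[{"claw":0.1,"travel":[0,0,-10],"roll":0},{"claw":0.1,"travel":[0,0,-30],"roll":0},{"claw":0.1,"travel":[0,0,-60],"roll":0},{"claw":0.1,"travel":[0,0,-90],"roll":0},{"claw":0.1,"travel":[0,0,-120],"roll":0},{"claw":0.1,"travel":[0,0,-140],"roll":0},{"claw":0.1,"travel":[0,0,-140],"roll":0},{"claw":0.1,"travel":[0,0,-140],"roll":0}]'

```text
clock: 3.53
eef_pos: [0.5409, 0.2023, 0.1781]
ee_rot: [-0.093, 0.996, 0.0, 0.001]
ft_force: [-0.1, -0.9, -2.0]
finger_gap: 0.0136
grip_force: 39.3
```

Run:
```python
from h import *
go((.5425,-.1625,.178),83)
a=cap("side");cv2.imwrite("pics/c3.png",cv2.resize(a[130:290,200:340],(700,800))[:600])
```

```text
t3.53 p [540.9 202.3 178.1] yhead 100.69 zax [ 2.3e-03  9.0e-04 -1.0e+00] F [-0.12 -0.93 -2.02] T [ 0.028 -0.007 -0.052] gap 13.6 grip 39.3 q7 1.38
travel mm [ 6.610e+01 -3.588e+02 -3.000e-01] roll 17.7
```

View pics/c3.png

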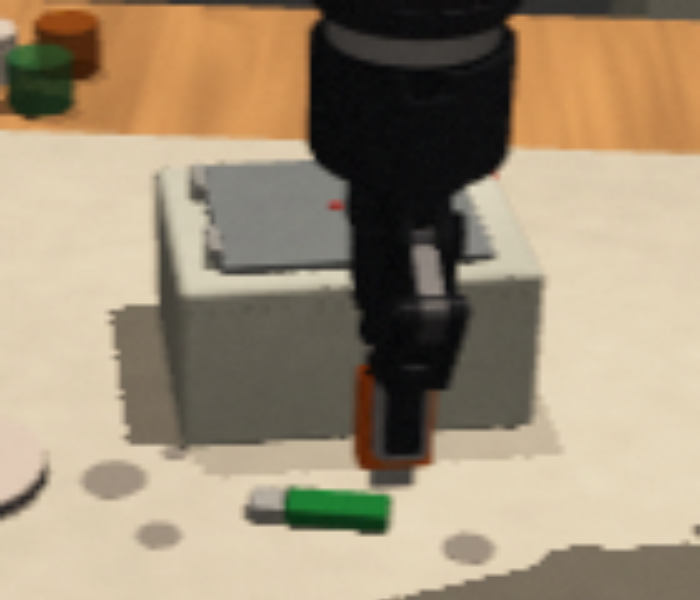

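The key hangs upright in the grip, its blade tip at about (278,227) px in the side view.

Run:
```python
from h import *
print("blade end",onz("side",(277.9,226.9),.158), "finger end",onz("side",(280.7,221.5),.178),"TCP proj",proj("side",np.array([.5409,.2023,.1781])))
print("handle foot", onz("side",(200+395/5-.4,130+470/5-.4),.170))
```

```text
blade end [0.54006923 0.20294753 0.158     ] finger end [0.53506544 0.21354928 0.178     ] TCP proj [277.84347816 218.29508878]
handle foot [0.53899155 0.20912947 0.17      ]
```

Request:
play_rows --deltas '[{"claw":0.1,"travel":[7,-40,0],"roll":3},{"claw":0.1,"travel":[14,-80,0],"roll":6},{"claw":0.1,"travel":[21,-120,0],"roll":9},{"claw":0.1,"travel":[29,-160,0],"roll":12},{"claw":0.1,"travel":[37,-200,0],"roll":15},{"claw":0.1,"travel":[44,-240,0],"roll":17.5},{"claw":0.1,"travel":[52,-280,0],"roll":17.5},{"claw":0.1,"travel":[59,-319,0],"roll":17.5}]'

```text
clock: 4.25
eef_pos: [0.5397, -0.124, 0.1747]
ee_rot: [0.059, 0.998, -0.0, -0.002]
ft_force: [0.4, 0.4, -1.3]
finger_gap: 0.0133
grip_force: 39.3
```

Request:
play_rows --deltas '[{"claw":0.1,"travel":[0,0,0],"roll":0},{"claw":0.1,"travel":[0,0,0],"roll":0}]'

```text
clock: 4.42
eef_pos: [0.5397, -0.1254, 0.1747]
ee_rot: [0.062, 0.998, -0.0, -0.002]
ft_force: [-0.2, 0.9, -0.4]
finger_gap: 0.0136
grip_force: 39.4
```

Run:
```python
from h import *
go((.540,-.1625,.160),83)
```

```text
t4.42 p [ 539.7 -125.4  174.7] yhead 82.84 zax [-3.7e-03 -7.0e-04 -1.0e+00] F [-0.19  0.91 -0.41] T [0.043 0.025 0.014] gap 13.6 grip 39.4 q7 1.68
travel mm [ -5.  -36.8  14.7] roll -0.2
```

Request:
play_rows --deltas '[{"claw":0.1,"travel":[-3,-18,6],"roll":0},{"claw":0.1,"travel":[-6.5,-37,15],"roll":0},{"claw":0.1,"travel":[-6.5,-37,25],"roll":0},{"claw":0.1,"travel":[-6.5,-37,25],"roll":0},{"claw":0.1,"travel":[-6.5,-37,25],"roll":0}]'

```text
clock: 4.83
eef_pos: [0.5428, -0.1573, 0.1499]
ee_rot: [0.058, 0.998, 0.001, -0.002]
ft_force: [0.6, 0.9, -0.1]
finger_gap: 0.0133
grip_force: 39.4
```

Run:
```python
from h import *
go((.5415,-.1625,.150),83)
a=cap("side");b=cap("top");r=lambda i,s:cv2.resize(i,s,interpolation=cv2.INTER_CUBIC)
cv2.imwrite("pics/c4.png",np.hstack([r(a[140:190,250:300],(500,500)),r(b[170:250,290:330],(250,500))]))
```

```text
t4.83 p [ 542.8 -157.3  149.9] yhead 83.32 zax [-0.0034  0.0015 -1.    ] F [ 0.57  0.85 -0.05] T [ 0.051 -0.054  0.022] gap 13.3 grip 39.4 q7 1.77
travel mm [ 0.7 -5.3 -0.1] roll 0.3
```

View pics/c4.png

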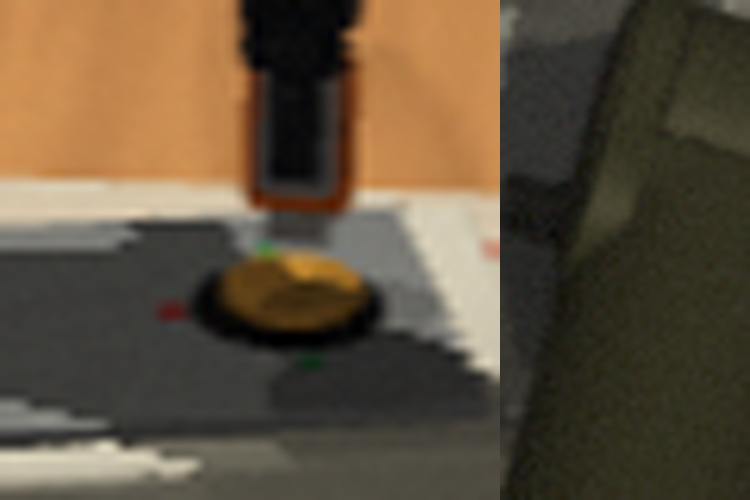

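The side view shows the blade at about (279.8,163.7), just above the brass head centred at about (279.3,169.2). They agree along x.

Run:
```python
from h import *
for v in(235,240):print("blade",onz("side",(250+29.8-.45,140+v/10-.45),.130))
print("catch side",onz("side",(250+29.3-.45,140+29.2-.45),.116),"greens mid",onz("side",(250+28.85-.45,140+30.5-.45),.106))
print("head ext",onz("side",(250+21.6,140+29),.116),onz("side",(250+36.8,140+29),.116))
```

```text
blade [ 0.54124102 -0.1634356   0.13      ]
blade [ 0.54119472 -0.16012896  0.13      ]
catch side [ 0.54201575 -0.15574892  0.116     ] greens mid [ 0.54311198 -0.16800386  0.106     ]
head ext [ 0.56220774 -0.1524729   0.116     ] [ 0.51980522 -0.15596454  0.116     ]
```

Request:
play_rows --deltas '[{"claw":0.1,"travel":[1,-5,0],"roll":0},{"claw":0.1,"travel":[1,-5,0],"roll":0},{"claw":0.1,"travel":[1,-5,5],"roll":0},{"claw":0.1,"travel":[1,-5,8],"roll":0},{"claw":0.1,"travel":[1,-5,8],"roll":0}]'

```text
clock: 5.35
eef_pos: [0.5415, -0.164, 0.1427]
ee_rot: [0.059, 0.998, 0.0, -0.001]
ft_force: [-0.3, 0.1, -0.9]
finger_gap: 0.0135
grip_force: 39.4
```

Run:
```python
from h import *
go((.5415,-.1625,.138),83)
```

```text
t5.35 p [ 541.5 -164.   142.7] yhead 83.22 zax [-1.3e-03  5.0e-04 -1.0e+00] F [-0.29  0.09 -0.85] T [-0.023  0.038  0.03 ] gap 13.5 grip 39.4 q7 1.78
travel mm [0.2 1.5 4.7] roll 0.2
```

Request:
play_rows --deltas '[{"claw":0.1,"travel":[0,-3,2],"roll":0},{"claw":0.1,"travel":[0,-3,5],"roll":0},{"claw":0.1,"travel":[0,-3,5],"roll":0},{"claw":0.1,"travel":[0,-3,5],"roll":0}]'

```text
clock: 5.68
eef_pos: [0.5416, -0.1674, 0.1383]
ee_rot: [0.059, 0.998, 0.0, -0.0]
ft_force: [-0.8, -0.8, -1.5]
finger_gap: 0.0136
grip_force: 39.4
```

Request:
play_rows --deltas '[{"claw":0.1,"travel":[0,0,1],"roll":0},{"claw":0.1,"travel":[0,0,1],"roll":0},{"claw":0.1,"travel":[0,0,1],"roll":0}]'

```text
clock: 5.93
eef_pos: [0.5418, -0.1673, 0.1376]
ee_rot: [0.059, 0.998, 0.0, 0.0]
ft_force: [-0.1, 0.4, -0.8]
finger_gap: 0.0135
grip_force: 39.4
```

Request:
play_rows --deltas '[{"claw":0.1,"travel":[0,0,1],"roll":0},{"claw":0.1,"travel":[0,0,1],"roll":0},{"claw":0.1,"travel":[0,0,1],"roll":0}]'

```text
clock: 6.18
eef_pos: [0.5417, -0.1673, 0.1366]
ee_rot: [0.059, 0.998, 0.0, 0.0]
ft_force: [-0.3, 0.3, -0.7]
finger_gap: 0.0132
grip_force: 39.4
```

Request:
play_rows --deltas '[{"claw":0.1,"travel":[0,0,1],"roll":0},{"claw":0.1,"travel":[0,0,1],"roll":0},{"claw":0.1,"travel":[0,0,1],"roll":0}]'

```text
clock: 6.43
eef_pos: [0.5419, -0.1673, 0.1358]
ee_rot: [0.059, 0.998, 0.0, 0.0]
ft_force: [0.2, -0.2, 1.0]
finger_gap: 0.0137
grip_force: 39.5
```

Request:
play_rows --deltas '[{"claw":0.1,"travel":[0,0,1.5],"roll":0},{"claw":0.1,"travel":[0,0,1.5],"roll":0},{"claw":0.1,"travel":[0,0,1.5],"roll":0}]'

```text
clock: 6.68
eef_pos: [0.5419, -0.1674, 0.1344]
ee_rot: [0.059, 0.998, 0.0, 0.0]
ft_force: [-0.8, 0.7, 3.5]
finger_gap: 0.0134
grip_force: 39.8
```

Request:
play_rows --deltas '[{"claw":0.1,"travel":[0,0.5,0],"roll":0},{"claw":0.1,"travel":[0,1,0],"roll":0},{"claw":0.1,"travel":[0,1,0],"roll":0}]'

```text
clock: 6.93
eef_pos: [0.5419, -0.1672, 0.1343]
ee_rot: [0.059, 0.998, -0.001, 0.0]
ft_force: [0.1, -2.3, 3.3]
finger_gap: 0.0137
grip_force: 39.9
```

Request:
play_rows --deltas '[{"claw":0.1,"travel":[0,0.5,0],"roll":0},{"claw":0.1,"travel":[0,1,0],"roll":0},{"claw":0.1,"travel":[0,1,0],"roll":0}]'

```text
clock: 7.18
eef_pos: [0.5422, -0.1657, 0.1343]
ee_rot: [0.059, 0.998, -0.0, 0.0]
ft_force: [-0.5, -2.6, 3.3]
finger_gap: 0.0135
grip_force: 39.9
```

Request:
play_rows --deltas '[{"claw":0.1,"travel":[0,0.5,0],"roll":0},{"claw":0.1,"travel":[0,1,0],"roll":0},{"claw":0.1,"travel":[0,1,0],"roll":0}]'

```text
clock: 7.43
eef_pos: [0.5423, -0.1643, 0.1342]
ee_rot: [0.059, 0.998, -0.0, 0.0]
ft_force: [0.5, -3.1, 2.8]
finger_gap: 0.0133
grip_force: 40.0
```

Request:
play_rows --deltas '[{"claw":0.1,"travel":[0,0.5,0],"roll":0},{"claw":0.1,"travel":[0,1,0],"roll":0},{"claw":0.1,"travel":[0,1,0],"roll":0}]'

```text
clock: 7.68
eef_pos: [0.5423, -0.1632, 0.1341]
ee_rot: [0.059, 0.998, 0.0, 0.0]
ft_force: [-0.5, -1.1, 4.0]
finger_gap: 0.0133
grip_force: 40.0
```

Request:
play_rows --deltas '[{"claw":0.1,"travel":[0,0.5,0],"roll":0},{"claw":0.1,"travel":[0,1,0],"roll":0},{"claw":0.1,"travel":[0,1,0],"roll":0}]'

```text
clock: 7.93
eef_pos: [0.5424, -0.162, 0.134]
ee_rot: [0.059, 0.998, 0.0, -0.0]
ft_force: [0.3, -1.9, 2.9]
finger_gap: 0.0134
grip_force: 39.9
```

Request:
play_rows --deltas '[{"claw":0.1,"travel":[0,0.5,0],"roll":0},{"claw":0.1,"travel":[0,1,0],"roll":0},{"claw":0.1,"travel":[0,1,0],"roll":0}]'

```text
clock: 8.18
eef_pos: [0.5419, -0.1606, 0.1333]
ee_rot: [0.059, 0.998, 0.0, -0.001]
ft_force: [-0.5, -0.3, -1.0]
finger_gap: 0.0135
grip_force: 39.4
```

Run:
```python
from h import *
st()
```

```text
t8.18 p [ 541.9 -160.6  133.3] yhead 83.25 zax [-1.5e-03  9.0e-04 -1.0e+00] F [-0.54 -0.27 -0.98] T [-0.125  0.012  0.034] gap 13.5 grip 39.4 q7 1.78
```

Request:
play_rows --deltas '[{"claw":0.1,"travel":[0,0.3,0.5],"roll":0},{"claw":0.1,"travel":[0,0.3,1],"roll":0},{"claw":0.1,"travel":[0,0.3,1],"roll":0}]'

```text
clock: 8.43
eef_pos: [0.5422, -0.1607, 0.1327]
ee_rot: [0.059, 0.998, 0.0, -0.0]
ft_force: [-1.0, -0.1, -0.1]
finger_gap: 0.0136
grip_force: 39.4
```

Request:
play_rows --deltas '[{"claw":0.1,"travel":[0,0,1],"roll":0},{"claw":0.1,"travel":[0,0,1.5],"roll":0},{"claw":0.1,"travel":[0,0,1.5],"roll":0}]'

```text
clock: 8.68
eef_pos: [0.5424, -0.1608, 0.1314]
ee_rot: [0.059, 0.998, 0.0, -0.0]
ft_force: [-0.5, -0.1, -1.3]
finger_gap: 0.0133
grip_force: 39.4
```

Run:
```python
from h import *
st()
```

```text
t8.68 p [ 542.4 -160.8  131.4] yhead 83.22 zax [-3.e-04  4.e-04 -1.e+00] F [-0.48 -0.06 -1.29] T [ 0.022  0.024 -0.017] gap 13.3 grip 39.4 q7 1.78
```

Request:
play_rows --deltas '[{"claw":0.1,"travel":[0,0,0.7],"roll":0},{"claw":0.1,"travel":[0,0,1.2],"roll":0},{"claw":0.1,"travel":[0,0,1.2],"roll":0}]'

```text
clock: 8.93
eef_pos: [0.5424, -0.161, 0.1303]
ee_rot: [0.059, 0.998, 0.0, -0.0]
ft_force: [0.1, 0.1, -0.9]
finger_gap: 0.0132
grip_force: 39.4
```

Request:
play_rows --deltas '[{"claw":0.1,"travel":[0,0,0.8],"roll":0},{"claw":0.1,"travel":[0,0,0.8],"roll":0},{"claw":0.1,"travel":[0,0,0.8],"roll":0}]'

```text
clock: 9.18
eef_pos: [0.5426, -0.1611, 0.1298]
ee_rot: [0.059, 0.998, 0.0, 0.0]
ft_force: [-0.3, -0.6, 1.0]
finger_gap: 0.0135
grip_force: 39.6
```

Run:
```python
from h import *
st()
```

```text
t9.18 p [ 542.6 -161.1  129.8] yhead 83.21 zax [ 3.e-04  1.e-04 -1.e+00] F [-0.26 -0.56  0.98] T [ 0.079  0.137 -0.045] gap 13.5 grip 39.6 q7 1.78
```

Request:
play_rows --deltas '[{"claw":0.1,"travel":[0,0,0],"roll":3},{"claw":0.1,"travel":[0,0,0],"roll":6},{"claw":0.1,"travel":[0,0,0],"roll":9},{"claw":0.1,"travel":[0,0,0],"roll":12},{"claw":0.1,"travel":[0,0,0],"roll":15},{"claw":0.1,"travel":[0,0,0],"roll":18},{"claw":0.1,"travel":[0,0,0],"roll":18}]'

```text
clock: 9.77
eef_pos: [0.5428, -0.1607, 0.1298]
ee_rot: [0.215, 0.977, 0.0, 0.0]
ft_force: [-0.1, 1.2, 1.4]
finger_gap: 0.0135
grip_force: 39.6
```

Run:
```python
from h import *
st()
```

```text
t9.77 p [ 542.8 -160.7  129.8] yhead 65.16 zax [ 6.e-04  3.e-04 -1.e+00] F [-0.1   1.24  1.37] T [0.152 0.044 0.068] gap 13.5 grip 39.6 q7 1.47
```

Forces are low and it is turning well, so I continue.

Request:
play_rows --deltas '[{"claw":0.1,"travel":[0,0,0],"roll":3},{"claw":0.1,"travel":[0,0,0],"roll":6},{"claw":0.1,"travel":[0,0,0],"roll":9},{"claw":0.1,"travel":[0,0,0],"roll":12},{"claw":0.1,"travel":[0,0,0],"roll":15},{"claw":0.1,"travel":[0,0,0],"roll":18},{"claw":0.1,"travel":[0,0,0],"roll":18}]'

```text
clock: 10.35
eef_pos: [0.5429, -0.1604, 0.1298]
ee_rot: [0.364, 0.931, 0.0, 0.0]
ft_force: [0.9, 2.1, 2.2]
finger_gap: 0.0133
grip_force: 39.6
```

Request:
play_rows --deltas '[{"claw":0.1,"travel":[0,0,0],"roll":3},{"claw":0.1,"travel":[0,0,0],"roll":6},{"claw":0.1,"travel":[0,0,0],"roll":9},{"claw":0.1,"travel":[0,0,0],"roll":12},{"claw":0.1,"travel":[0,0,0],"roll":15},{"claw":0.1,"travel":[0,0,0],"roll":15}]'

```text
clock: 10.85
eef_pos: [0.5432, -0.1602, 0.1299]
ee_rot: [0.482, 0.876, 0.001, 0.0]
ft_force: [0.6, 1.3, 0.1]
finger_gap: 0.0133
grip_force: 39.6
```

Run:
```python
from h import *
st()
```

```text
t10.85 p [ 543.2 -160.2  129.9] yhead 32.32 zax [ 1.3e-03  9.0e-04 -1.0e+00] F [0.57 1.34 0.12] T [ 0.516 -0.239  0.048] gap 13.3 grip 39.6 q7 0.91
```

Request:
play_rows --deltas '[{"claw":0.1,"travel":[0,0,0],"roll":3},{"claw":0.1,"travel":[0,0,0],"roll":6},{"claw":0.1,"travel":[0,0,0],"roll":9},{"claw":0.1,"travel":[0,0,0],"roll":12},{"claw":0.1,"travel":[0,0,0],"roll":15},{"claw":0.1,"travel":[0,0,0],"roll":18},{"claw":0.1,"travel":[0,0,0],"roll":18}]'

```text
clock: 11.43
eef_pos: [0.5435, -0.1601, 0.1299]
ee_rot: [0.613, 0.79, 0.001, 0.0]
ft_force: [2.5, 3.2, 1.2]
finger_gap: 0.0133
grip_force: 39.6
```

Run:
```python
from h import *
st()
```

```text
t11.43 p [ 543.5 -160.1  129.9] yhead 14.36 zax [ 1.9e-03  9.0e-04 -1.0e+00] F [2.5  3.16 1.19] T [ 0.716 -0.532  0.031] gap 13.3 grip 39.6 q7 0.61
```

Request:
play_rows --deltas '[{"claw":0.1,"travel":[0,0,0],"roll":2},{"claw":0.1,"travel":[0,0,0],"roll":3},{"claw":0.1,"travel":[0,0,0],"roll":3}]'

```text
clock: 11.68
eef_pos: [0.5435, -0.1601, 0.1299]
ee_rot: [0.634, 0.774, 0.001, 0.0]
ft_force: [3.5, 3.9, 1.2]
finger_gap: 0.014
grip_force: 39.6
```

Run:
```python
from h import *
st()
```

```text
t11.68 p [ 543.5 -160.1  129.9] yhead 11.37 zax [ 2.e-03  9.e-04 -1.e+00] F [3.52 3.89 1.2 ] T [ 0.958 -0.892  0.058] gap 14.0 grip 39.6 q7 0.56
```

Request:
play_rows --deltas '[{"claw":0.1,"travel":[0.5,0.6,0],"roll":1},{"claw":0.1,"travel":[0.5,0.6,0],"roll":2},{"claw":0.1,"travel":[0.5,0.6,0],"roll":2}]'

```text
clock: 11.93
eef_pos: [0.5436, -0.1601, 0.1298]
ee_rot: [0.648, 0.762, 0.001, 0.0]
ft_force: [3.9, 3.7, 1.0]
finger_gap: 0.0136
grip_force: 39.6
```

Run:
```python
from h import *
st()
```

```text
t11.93 p [ 543.6 -160.1  129.8] yhead 9.22 zax [ 1.2e-03  4.0e-04 -1.0e+00] F [3.89 3.72 1.04] T [ 0.926 -0.88   0.052] gap 13.6 grip 39.6 q7 0.52
```

Request:
play_rows --deltas '[{"claw":0.1,"travel":[0,0,0],"roll":1},{"claw":0.1,"travel":[0,0,0],"roll":2},{"claw":0.1,"travel":[0,0,0],"roll":2}]'

```text
clock: 12.18
eef_pos: [0.5436, -0.1601, 0.1298]
ee_rot: [0.661, 0.75, 0.001, 0.0]
ft_force: [3.1, 3.3, 1.0]
finger_gap: 0.0131
grip_force: 39.6
```

Run:
```python
from h import *
st()
```

```text
t12.18 p [ 543.6 -160.1  129.8] yhead 7.22 zax [ 1.3e-03  4.0e-04 -1.0e+00] F [3.14 3.27 1.02] T [ 0.932 -0.863  0.06 ] gap 13.1 grip 39.6 q7 0.49
```

Request:
play_rows --deltas '[{"claw":0.1,"travel":[0,0,0],"roll":1},{"claw":0.1,"travel":[0,0,0],"roll":2},{"claw":0.1,"travel":[0,0,0],"roll":2}]'

```text
clock: 12.43
eef_pos: [0.5437, -0.1601, 0.1298]
ee_rot: [0.674, 0.739, 0.001, 0.0]
ft_force: [4.7, 4.1, 1.0]
finger_gap: 0.0137
grip_force: 39.6
```

Run:
```python
from h import *
st()
```

```text
t12.43 p [ 543.7 -160.1  129.8] yhead 5.22 zax [ 1.5e-03  4.0e-04 -1.0e+00] F [4.67 4.1  0.96] T [ 0.908 -0.924  0.048] gap 13.7 grip 39.6 q7 0.45
```

Request:
play_rows --deltas '[{"claw":0.1,"travel":[0,0,0],"roll":1},{"claw":0.1,"travel":[0,0,0],"roll":2},{"claw":0.1,"travel":[0,0,0],"roll":2}]'

```text
clock: 12.68
eef_pos: [0.5437, -0.1601, 0.1298]
ee_rot: [0.687, 0.727, 0.001, 0.0]
ft_force: [4.5, 3.1, 0.8]
finger_gap: 0.0139
grip_force: 39.7
```

Run:
```python
from h import *
st()
a=cap("side");cv2.imwrite("pics/c5.png",cv2.resize(a[130:200,230:320],(720,560),interpolation=cv2.INTER_CUBIC))
```

```text
t12.68 p [ 543.7 -160.1  129.8] yhead 3.23 zax [ 1.5e-03  4.0e-04 -1.0e+00] F [4.49 3.07 0.78] T [ 0.903 -0.977  0.097] gap 13.9 grip 39.7 q7 0.42
```

View pics/c5.png

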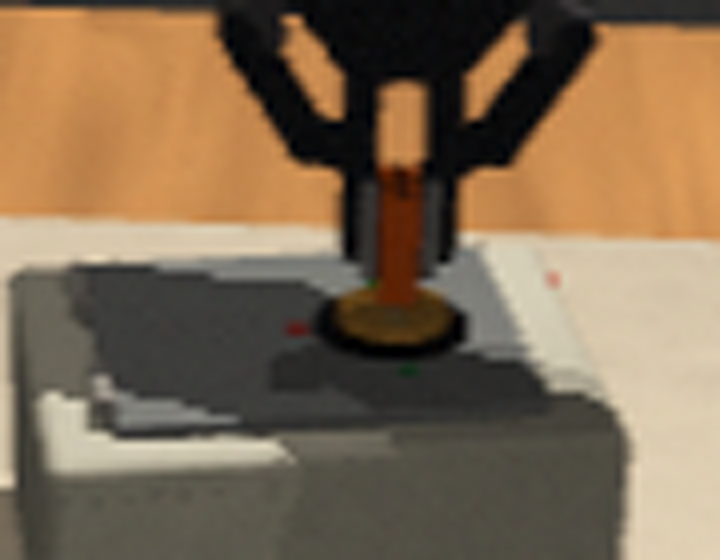

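The key is seated and turned about 80°, and the handle's edge-on face is seen at (400,235) in the crop. Torque is starting to rise, so I go in fine steps.

Request:
play_rows --deltas '[{"claw":0.1,"travel":[0,0,0],"roll":1},{"claw":0.1,"travel":[0,0,0],"roll":2},{"claw":0.1,"travel":[0,0,0],"roll":2}]'

```text
clock: 12.98
eef_pos: [0.5437, -0.16, 0.1299]
ee_rot: [0.699, 0.715, 0.001, 0.0]
ft_force: [3.8, 3.8, -0.0]
finger_gap: 0.0135
grip_force: 39.7
```

Run:
```python
from h import *
st()
```

```text
t12.98 p [ 543.7 -160.   129.9] yhead 1.26 zax [ 1.6e-03  3.0e-04 -1.0e+00] F [ 3.8   3.76 -0.03] T [ 0.851 -0.973  0.259] gap 13.5 grip 39.7 q7 0.39
```

Request:
play_rows --deltas '[{"claw":0.1,"travel":[0,0,0],"roll":1},{"claw":0.1,"travel":[0,0,0],"roll":1},{"claw":0.1,"travel":[0,0,0],"roll":1}]'

```text
clock: 13.23
eef_pos: [0.5438, -0.1601, 0.1299]
ee_rot: [0.705, 0.709, 0.001, 0.001]
ft_force: [3.3, 3.5, 1.1]
finger_gap: 0.0136
grip_force: 39.7
```

Run:
```python
from h import *
st()
```

```text
t13.23 p [ 543.8 -160.1  129.9] yhead 0.30 zax [ 1.6e-03  2.0e-04 -1.0e+00] F [3.34 3.55 1.1 ] T [ 0.878 -0.943  0.233] gap 13.6 grip 39.7 q7 0.37
```

Torque jumped from 0.05 to 0.25 N m, so the catch is at its stop. I'll back the twist off within the play and lift out.

Request:
play_rows --deltas '[{"claw":0.1,"travel":[0,0,0],"roll":-2},{"claw":0.1,"travel":[0,0,0],"roll":-4},{"claw":0.1,"travel":[0,0,0],"roll":-5},{"claw":0.1,"travel":[0,0,0],"roll":-5}]'

```text
clock: 13.57
eef_pos: [0.5436, -0.1601, 0.1299]
ee_rot: [0.674, 0.739, 0.001, 0.0]
ft_force: [4.4, 2.8, 1.6]
finger_gap: 0.0133
grip_force: 39.7
```

Run:
```python
from h import *
st()
```

```text
t13.57 p [ 543.6 -160.1  129.9] yhead 5.31 zax [ 1.4e-03  4.0e-04 -1.0e+00] F [4.36 2.76 1.63] T [ 0.867 -0.906  0.026] gap 13.3 grip 39.7 q7 0.46
```

Request:
play_rows --deltas '[{"claw":0.1,"travel":[0,0,-1.5],"roll":0},{"claw":0.1,"travel":[0,0,-3],"roll":0},{"claw":0.1,"travel":[0,0,-5],"roll":0},{"claw":0.1,"travel":[0,0,-8],"roll":0},{"claw":0.1,"travel":[0,0,-15],"roll":0},{"claw":0.1,"travel":[0,0,-30],"roll":0},{"claw":0.1,"travel":[0,0,-48],"roll":0},{"claw":0.1,"travel":[0,0,-48],"roll":0}]'

```text
clock: 14.23
eef_pos: [0.5436, -0.1626, 0.1808]
ee_rot: [0.675, 0.738, 0.0, 0.002]
ft_force: [0.6, -0.7, -0.3]
finger_gap: 0.0136
grip_force: 39.7
```

Run:
```python
from h import *
go((.5409,.2032,.178),100.7)
a=cap("side");cv2.imwrite("pics/c6.png",cv2.resize(a[100:190,230:330],(660,600),interpolation=cv2.INTER_CUBIC))
```

```text
t14.23 p [ 543.6 -162.6  180.8] yhead 5.13 zax [ 0.0032 -0.0018 -1.    ] F [ 0.58 -0.75 -0.35] T [-0.048 -0.009  0.018] gap 13.6 grip 39.7 q7 0.43
travel mm [364.6  30.    2.1] roll -95.6
```

View pics/c6.png

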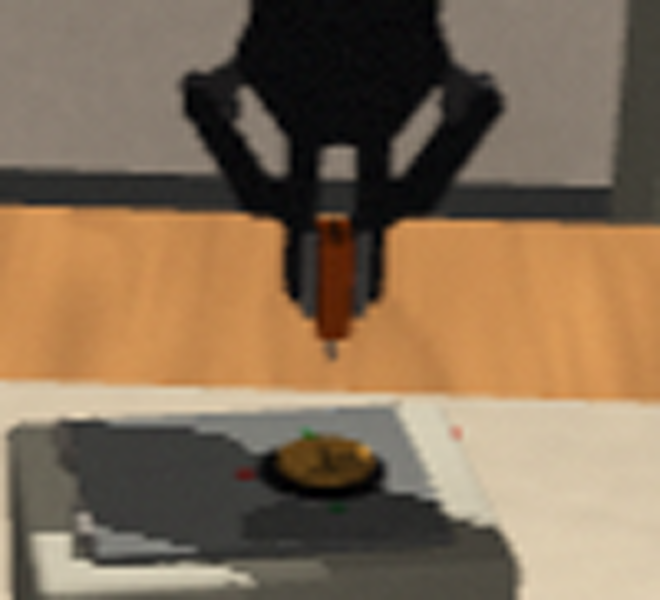

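The key is free and still upright at about (335,280) in the crop. The catch slot now lies along the extractor's y. Going back to the stand.

Request:
play_rows --deltas '[{"claw":0.1,"travel":[20,2,0],"roll":-7},{"claw":0.1,"travel":[50,4,0],"roll":-14},{"claw":0.1,"travel":[85,7,0],"roll":-21},{"claw":0.1,"travel":[120,10,0],"roll":-28},{"claw":0.1,"travel":[155,13,0],"roll":-35},{"claw":0.1,"travel":[190,16,0],"roll":-42},{"claw":0.1,"travel":[215,18,0],"roll":-49},{"claw":0.1,"travel":[230,19,0],"roll":-56}]'

```text
clock: 14.95
eef_pos: [0.5395, 0.0737, 0.1762]
ee_rot: [0.244, 0.97, -0.0, -0.001]
ft_force: [-0.2, -0.7, -0.3]
finger_gap: 0.0135
grip_force: 39.7
```

Request:
play_rows --deltas '[{"claw":0.1,"travel":[0,0,0],"roll":-7},{"claw":0.1,"travel":[0,0,0],"roll":-14},{"claw":0.1,"travel":[0,0,0],"roll":-21},{"claw":0.1,"travel":[0,0,0],"roll":-28},{"claw":0.1,"travel":[0,0,0],"roll":-35},{"claw":0.1,"travel":[0,0,0],"roll":-39.5},{"claw":0.1,"travel":[0,0,0],"roll":-39.5}]'

```text
clock: 15.53
eef_pos: [0.54, 0.0693, 0.1763]
ee_rot: [-0.094, 0.996, -0.001, -0.001]
ft_force: [-1.3, 0.6, -0.3]
finger_gap: 0.0134
grip_force: 39.7
```

Run:
```python
from h import *
go((.5409,.2032,.10),100.7)
```

```text
t15.53 p [540.   69.3 176.3] yhead 100.79 zax [-0.0026 -0.0014 -1.    ] F [-1.25  0.59 -0.3 ] T [ 0.024  0.052 -0.02 ] gap 13.4 grip 39.7 q7 1.62
travel mm [-26.2 131.5  76.1] roll 0.1
```

Request:
play_rows --deltas '[{"claw":0.1,"travel":[-7,35,0],"roll":0},{"claw":0.1,"travel":[-14,70,0],"roll":0},{"claw":0.1,"travel":[-20,100,15],"roll":0},{"claw":0.1,"travel":[-26,131,35],"roll":0},{"claw":0.1,"travel":[-26,131,60],"roll":0},{"claw":0.1,"travel":[-26,131,86],"roll":0},{"claw":0.1,"travel":[-26,131,96],"roll":0},{"claw":0.1,"travel":[-26,131,96],"roll":0}]'

```text
clock: 16.2
eef_pos: [0.5396, 0.2021, 0.078]
ee_rot: [-0.092, 0.996, -0.002, -0.003]
ft_force: [-0.6, 0.8, -0.2]
finger_gap: 0.0133
grip_force: 39.7
```

Request:
play_rows --deltas '[{"claw":0.1,"travel":[0,0,0],"roll":0},{"claw":0.1,"travel":[0,0,0],"roll":0}]'

```text
clock: 16.37
eef_pos: [0.5434, 0.2035, 0.0831]
ee_rot: [-0.092, 0.996, 0.0, 0.001]
ft_force: [0.3, -0.2, -0.3]
finger_gap: 0.0137
grip_force: 39.7
```

Run:
```python
from h import *
go((.5411,.2032,.0385),100.7)
a=cap("side");cv2.imwrite("pics/c7.png",cv2.resize(a[210:310,225:325],(600,600),interpolation=cv2.INTER_CUBIC))
```

```text
t16.37 p [543.4 203.5  83.1] yhead 100.61 zax [ 2.2e-03  8.0e-04 -1.0e+00] F [ 0.32 -0.23 -0.28] T [ 0.013 -0.026 -0.009] gap 13.7 grip 39.7 q7 1.41
travel mm [ 2.4  0.1 44.6] roll -0.1
```

View pics/c7.png

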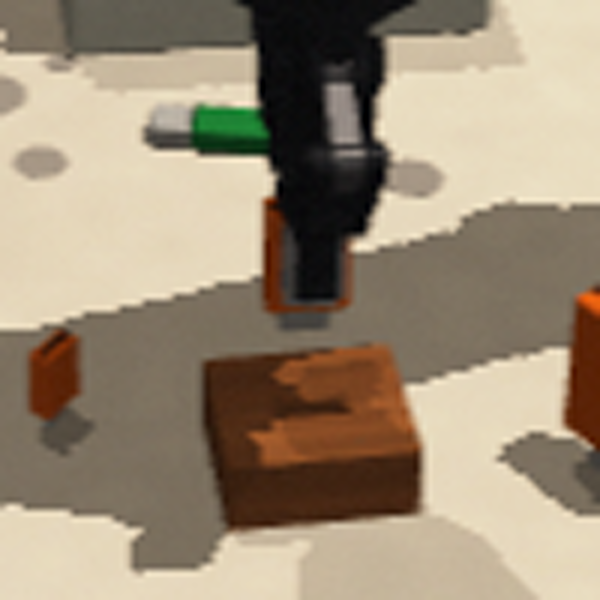

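The key hangs at about (303,265) in the crop over the stand slot, which is at about (315,407). The heading fits.

Request:
play_rows --deltas '[{"claw":0.1,"travel":[1,0,8],"roll":0},{"claw":0.1,"travel":[1,0,18],"roll":0},{"claw":0.1,"travel":[1,0,25],"roll":0},{"claw":0.1,"travel":[1,0,25],"roll":0},{"claw":0.1,"travel":[1,0,25],"roll":0},{"claw":0.1,"travel":[1,0,25],"roll":0}]'

```text
clock: 16.92
eef_pos: [0.5413, 0.2037, 0.0565]
ee_rot: [-0.093, 0.996, -0.0, -0.0]
ft_force: [-0.1, 0.3, -0.7]
finger_gap: 0.0134
grip_force: 39.7
```

Run:
```python
from h import *
go((.5411,.2032,.0385),100.7)
```

```text
t16.92 p [541.3 203.7  56.5] yhead 100.71 zax [-0.e+00 -1.e-04 -1.e+00] F [-0.1   0.35 -0.74] T [-0.017 -0.013  0.017] gap 13.4 grip 39.7 q7 1.41
travel mm [ 0.2 -0.4 18. ] roll 0.0
```

Request:
play_rows --deltas '[{"claw":0.1,"travel":[0,0,4],"roll":0},{"claw":0.1,"travel":[0,0,8],"roll":0},{"claw":0.1,"travel":[0,0,11],"roll":0},{"claw":0.1,"travel":[0,0,11],"roll":0},{"claw":0.1,"travel":[0,0,11],"roll":0}]'

```text
clock: 17.33
eef_pos: [0.541, 0.2036, 0.0453]
ee_rot: [-0.093, 0.996, -0.0, -0.0]
ft_force: [-0.3, 0.7, -0.6]
finger_gap: 0.0136
grip_force: 39.7
```

Request:
play_rows --deltas '[{"claw":0.1,"travel":[0,0,2],"roll":0},{"claw":0.1,"travel":[0,0,4],"roll":0},{"claw":0.1,"travel":[0,0,6],"roll":0},{"claw":0.1,"travel":[0,0,6],"roll":0},{"claw":0.1,"travel":[0,0,6],"roll":0}]'

```text
clock: 17.75
eef_pos: [0.5411, 0.2036, 0.0394]
ee_rot: [-0.093, 0.996, -0.0, -0.0]
ft_force: [0.5, -0.4, -0.2]
finger_gap: 0.0135
grip_force: 39.7
```

Request:
play_rows --deltas '[{"claw":0.1,"travel":[0,0,1],"roll":0},{"claw":0.1,"travel":[0,0,1],"roll":0},{"claw":0.1,"travel":[0,0,1],"roll":0}]'

```text
clock: 18.0
eef_pos: [0.5412, 0.2037, 0.0386]
ee_rot: [-0.093, 0.996, 0.0, 0.0]
ft_force: [-0.1, -0.4, -0.4]
finger_gap: 0.0136
grip_force: 39.7
```

Run:
```python
from h import *
st()
```

```text
t18.00 p [541.2 203.7  38.6] yhead 100.71 zax [ 1.e-04  1.e-04 -1.e+00] F [-0.12 -0.38 -0.43] T [-0.004 -0.004 -0.008] gap 13.6 grip 39.7 q7 1.42
```

Request:
play_rows --deltas '[{"claw":0.1,"travel":[0,0,0.8],"roll":0},{"claw":0.1,"travel":[0,0,0.8],"roll":0},{"claw":0.1,"travel":[0,0,0.8],"roll":0}]'

```text
clock: 18.25
eef_pos: [0.5414, 0.2038, 0.0381]
ee_rot: [-0.093, 0.996, 0.0, 0.0]
ft_force: [0.1, -0.6, 1.8]
finger_gap: 0.0136
grip_force: 39.9
```

Request:
play_rows --deltas '[{"claw":0.25,"travel":[0,0,0],"roll":0},{"claw":0.35,"travel":[0,0,0],"roll":0},{"claw":0.5,"travel":[0,0,0],"roll":0},{"claw":0.5,"travel":[0,0,0],"roll":0},{"claw":0.5,"travel":[0,0,0],"roll":0},{"claw":0.5,"travel":[0,0,0],"roll":0}]'

```text
clock: 18.75
eef_pos: [0.5412, 0.2037, 0.0378]
ee_rot: [-0.093, 0.996, -0.0, 0.0]
ft_force: [-0.5, 0.7, -0.5]
finger_gap: 0.0429
grip_force: 0.0
```

Request:
play_rows --deltas '[{"claw":0.5,"travel":[0,0,-10],"roll":0},{"claw":0.5,"travel":[0,0,-30],"roll":0},{"claw":0.5,"travel":[0,0,-60],"roll":0},{"claw":0.5,"travel":[0,0,-95],"roll":0},{"claw":0.5,"travel":[0,0,-130],"roll":0},{"claw":0.5,"travel":[0,0,-150],"roll":0},{"claw":0.5,"travel":[0,0,-150],"roll":0},{"claw":0.5,"travel":[0,0,-150],"roll":0}]'

```text
clock: 19.42
eef_pos: [0.5422, 0.204, 0.1902]
ee_rot: [-0.093, 0.996, 0.001, 0.002]
ft_force: [-0.1, -0.0, 0.1]
finger_gap: 0.0427
grip_force: 0.0
```

Run:
```python
from h import *
st()
a=cap("side");r=lambda i,s:cv2.resize(i,s,interpolation=cv2.INTER_CUBIC)
cv2.imwrite("pics/c8.png",np.hstack([r(a[240:310,240:310],(400,400)),r(a[150:190,260:300],(400,400))]))
```

```text
t19.42 p [542.2 204.  190.2] yhead 100.71 zax [ 0.0036  0.0019 -1.    ] F [-0.09 -0.04  0.1 ] T [-0.015  0.023 -0.058] gap 42.7 grip 0.0 q7 1.39
```

View pics/c8.png

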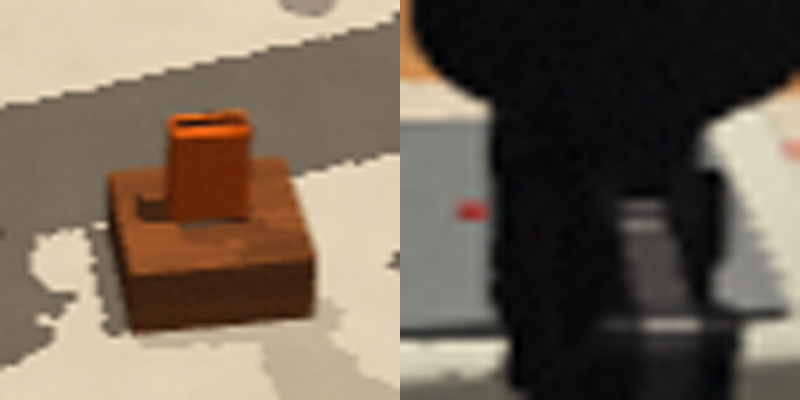

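The key is home and upright in the stand. A last numeric check of the slot direction from the top camera, then hand in.

Run:
```python
from h import *
im=np.mean([cap("top") for _ in range(4)],0).astype(np.uint8)
for nm,i in(("start",cv2.imread("pics/top0.png")),("now",im)):
    g=cv2.cvtColor(i,cv2.COLOR_BGR2GRAY).astype(float)
    yy,xx=np.mgrid[200:220,300:321]; w=g[200:220,300:321]
    m=np.hypot(xx-310.1,yy-209.5)<5
    d=np.clip(np.median(w[m])-w,0,None)*m
    mx,my=(d*xx).sum()/d.sum(),(d*yy).sum()/d.sum()
    C=np.array([[(d*(xx-mx)**2).sum(),(d*(xx-mx)*(yy-my)).sum()],[0,(d*(yy-my)**2).sum()]])/d.sum()
    a=.5*np.arctan2(2*C[0,1],C[0,0]-C[1,1])
    print(nm,np.median(w[m]),"slot img angle",np.degrees(a));print(w[4:15,4:16].astype(int))
```

```text
start 90.0 slot img angle -85.41159967480371
[[41 48 69 86 97 93 87 89 90 84 58 40]
 [46 69 89 95 94 85 60 71 90 95 87 59]
 [59 88 94 94 90 79 55 70 91 97 93 81]
 [75 92 96 95 95 83 53 73 84 93 93 88]
 [83 90 94 91 93 80 54 82 94 94 93 92]
 [86 84 94 93 91 79 57 79 93 96 95 89]
 [82 91 97 94 90 72 56 82 92 94 90 87]
 [74 90 96 94 89 67 57 86 96 93 94 86]
 [68 89 95 93 90 68 63 90 94 93 93 79]
 [52 79 90 93 89 69 64 88 89 89 90 64]
 [37 53 76 87 86 76 74 90 82 88 72 36]]
now 98.5 slot img angle -9.907278382275399
[[ 47  51  76  93 102 103 105 103  99  87  64  40]
 [ 51  77  99 101 102 102 102 103 103 104  90  61]
 [ 66  95 100 102 101 101 102 102 102 104 100  85]
 [ 81 100 101 101 101 101 100  98  93  93  95  91]
 [ 94  98  98  94  94  91  89  78  67  62  68  81]
 [ 92  90  77  66  60  56  58  61  63  65  73  83]
 [ 84  74  59  61  66  71  80  97  97  98  98  94]
 [ 77  90  87  98  99 100 101 102 102 102  99  93]
 [ 66  95  98 102 103 102 102 102 103 101  98  84]
 [ 57  84  98  99 103 103 102 102 102 100  93  68]
 [ 46  60  84  98 100  99  98  98  95  92  80  46]]
```

```bash
python3 -c "
from bench import bot
print(bot.hand_in())"
```

```text
the job is handed in; nothing more can be done
None
```

The job is handed in: the catch is turned to its locked stop, and the key is back in its stand, upright and released. The hand-in call returned no verdict.

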